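# Level the counter balance with the offcuts

## Robot

A 7-joint arm with a two-finger parallel gripper is mounted at the origin on a cart in front of the work surface, level with it; the furniture and walls round the work are solid. World frame = base frame: x ahead of the robot, y to its left, z up, the work surface at z = 0. Lengths are in m, angles in rad, forces in N, time in s.
With the tool pointing down it reaches from about 0.425 to 0.875 m from the base axis. Payload 8.4 kg.
Tool frame: the origin (TCP) lies midway between the tips of the shut fingers; the grasp point (between the pads) lies 19 mm behind it (robot.grip_depth is the distance from the TCP to the grasp point, in m); z points along the fingers, y is the line along which they close (so a half turn about z gives the same grasp; the last joint's range is limited). The gripper opens to 87 mm and grips with 3 to 60 N. Pads are 19 mm wide; open, the fingers measure 117 mm over their backs; the gripper's body (75 mm by 190 mm) begins 51 mm behind the grasp point.
Start: joints at [-1.219, 0.333, 0.04, 1.465, -0.013, 1.343, -0.059], TCP at [0.283, 0.585, 0.223] pointing down, gripper open.
Joint ranges: [-2.58, 2.58], [-0.38, 2.09], [-1.3, 1.39], [0.25, 2.4], [-1.5, 4.64], [0.08, 2.09], [-2.65, 2.65]. Speed limits (rad/s): [2.22, 2.22, 2.79, 2.79, 3.14, 3.14, 3.14].

## Interface

Orientations are given as a 3x3 rotation matrix whose columns are the frame's x, y, z axes.
In Python, from rig import get_obs, vision, hand_in, robot gives the robot as it stands. The module is installed in compiled form; this text tells all that it offers.
- The arm moves only by the tool apply_moves, never from a script. Its argument "targets" is a list that holds one entry, the list of rows, each a list of 7 numbers: the turn, a rotation vector about the tool's x, y, z in degrees, then the shift along the tool's x, y, z in mm, then the finger opening in mm, from 0 to 87. In form: [[[ax, ay, az, tx, ty, tz, fingers], ...]]. A call has 1 to 5 rows; each row shifts and turns the commanded pose from where the row before left it, along the tool's axes as they then stand; what a row does not reach is not made up. A row lasts 1/10 s, in which the tool goes at most 50 mm and 8.59 degrees, less where a joint would pass 70% of its speed; a pose out of reach is approached as far as the arm can. A call with a gripper value outside its range is refused whole. The fingers move at their own pace and stop on an object; "force" is the grip in N (left out, the last holds). Time passes only in rows, so rows that do not move let the fingers close. It gives the time, the measured TCP pose, the force, the opening and the grip force at its end, in the units of the state.
- get_obs(): the state, without advancing time (a new reading comes with each control period).
- vision.camera(name): name is "scene" or "top"; returns a dict with "color" (420x560x3 uint8, blue, green, red), "mtx" (3x3 intrinsics, pixels), "dist" ([k1, k2, p1, p2, k3] as OpenCV has them; the pictures are not rectified), "R" (3x3) and "t" (3): a world point X has camera coordinates R X + t. Camera axes: x right, y down, z forward; pixel columns grow to the right and rows downward; lengths in m; the calibration is good to about 2 mm. A picture is of the moment at which its call begins. There is no depth.
- hand_in(): hands the job in; it is judged then, once.
Trained networks look in a picture, given as the dict that the camera call returned (one of the last four; its "shot" number tells which), for a name from the list of things; names that differ only in an ending like _2 or _b are one class to them, and where a whole thing is asked for, a point or a joint stands for the part that bears it (a point fixed in the world has none). Each returns a list of dicts, best first, with "conf" (0 to 1); they miss things now and then, are a little off and sometimes report something else, mostly with a low value. They report only what shows in the picture. A call takes as long as a camera call.
- vision.boxes_of(picture, thing): "centre" ([x, y, z] in m, in world coordinates, good to about 4 mm: the middle of the surface that is visible of it).
- vision.outline_of(picture, thing): "pixels" (420x560 bool, what is visible of it).
- vision.spot_point(picture, thing): "centre" ([x, y, z] in m, in world coordinates, good to about 4 mm: a listed point, or the origin of a listed thing).
The state is a dict: "time": time; "q": joint angles; "joint_velocities": joint speeds; "joint_torque": joint torques, N m; "eef_pos": TCP position; "eef_rot": TCP orientation; "contact_force": force on the tool from outside, world axes, zero at the start; "wrist_torque": the same for the moment, N m; "width": finger opening in m; "gripper_force": force on a finger pad.
Only numpy, scipy, OpenCV 4.12 (cv2) and the standard library are available. Lean on these libraries where they do the work, as an engineer would, in place of code of your own. Each camera call takes 0.05 s, during which the arm holds its last target. There are 200 camera calls.

## Task

We are making up two lots of hardwood offcuts of equal weight on the counter balance; the three dark offcuts on its pans have the same section, so their weight goes with their length. Move whichever offcut it takes from the heavy pan to the light one, so that both pans sit level with all three offcuts lying flat on the pans. Leave the pale spare offcut on the worktop where it is.

Things in the scene. Friction and masses are not known exactly. Their poses are not given: they have to be found in the camera images.
- pan_a (a joint): height of pan A above level, m: -0.010 (fully down) to +0.010 (fully up), 0 = level. Pans move straight up and down and stay horizontal, pan B opposite to pan A; only weight counts, not where on a pan it lies. 40 g too much on one pan moves it about 6 mm, 80 g fully down (with light springs). Pan A sinks within the first second
- pan_a_mid (a point): centre of the top face of pan A, the heavy pan at the start: flat rimless steel plate, 184 (x) by 140 (y) mm, 5 mm thick, top 80 mm above the worktop when level. Pan B's centre lies 210 mm away along this pan's -y; z up. A small pointer scale in the gap between the pans reaches 98 mm above the worktop. The balance may stand turned any way round
- pan_b_mid (a point): centre of the top face of pan B, the light pan at the start; same plate, same axes. It carries one offcut on its -x half, its +x half is free. All offcuts lie with their centres about 47 mm to the -x or +x side of their pan's centre
- long_mid (a point): the longest dark hardwood offcut, 48 x 112.5 x 30 mm, 120 g, on the -x half of pan A at the start; lies flat on a pan with its length along the line through the two pans (within 10 deg); point = centre of the block, 15 mm above its underside; x across its 48 mm width, y along its length, z up
- middle_mid (a point): the middle dark hardwood offcut, 48 x 75 x 30 mm, 80 g, on the +x half of pan A or on pan B; lies flat on a pan with its length along the line through the two pans (within 10 deg); point = centre of the block, 15 mm above its underside; x across its 48 mm width, y along its length, z up
- short_mid (a point): the shortest dark hardwood offcut, 48 x 37.5 x 30 mm, 40 g, on the +x half of pan A or on pan B; lies flat on a pan with its length along the line through the two pans (within 10 deg); point = centre of the block, 15 mm above its underside; x across its 48 mm width, y along its length, z up
- spare_mid (a point): pale, flat spare offcut lying on the worktop to the right of the balance, beyond a clamp bar, 62 x 95 x 20 mm, not part of the job; point = its centre, 10 mm above the worktop. Not to be touched either: two aluminium clamp bars of the room cross over the worktop along x at y = -0.18 and y = +0.47 m, 25 mm wide, between 0.13 and 0.19 m high; the balance stands between them

How it is judged:
At the end, for the whole second after the job is handed in: The balance is level (pan A within 4 mm of its level height) and still, the long offcut lies flat on one pan and the middle and short offcuts lie flat on the other (tilt under 0.18 rad, centres within 85 mm in x and 65 mm in y of the pan's centre) (value of joint pan_a between -0.004 and 0.004 m and velocity of joint pan_a between -0.01 and 0.01 m/s and ((z of long_mid in the frame of pan_a_mid between 0.01 and 0.02 m and x of long_mid in the frame of pan_a_mid between -0.085 and 0.085 m and y of long_mid in the frame of pan_a_mid between -0.065 and 0.065 m and z of middle_mid in the frame of pan_b_mid between 0.01 and 0.02 m and x of middle_mid in the frame of pan_b_mid between -0.085 and 0.085 m and y of middle_mid in the frame of pan_b_mid between -0.065 and 0.065 m and z of short_mid in the frame of pan_b_mid between 0.01 and 0.02 m and x of short_mid in the frame of pan_b_mid between -0.085 and 0.085 m and y of short_mid in the frame of pan_b_mid between -0.065 and 0.065 m) or (z of long_mid in the frame of pan_b_mid between 0.01 and 0.02 m and x of long_mid in the frame of pan_b_mid between -0.085 and 0.085 m and y of long_mid in the frame of pan_b_mid between -0.065 and 0.065 m and z of middle_mid in the frame of pan_a_mid between 0.01 and 0.02 m and x of middle_mid in the frame of pan_a_mid between -0.085 and 0.085 m and y of middle_mid in the frame of pan_a_mid between -0.065 and 0.065 m and z of short_mid in the frame of pan_a_mid between 0.01 and 0.02 m and x of short_mid in the frame of pan_a_mid between -0.085 and 0.085 m and y of short_mid in the frame of pan_a_mid between -0.065 and 0.065 m)) and angle between each of long_mid, middle_mid, short_mid's own z axis and vertical below 0.18 rad); the robot touches nothing.
It fails at once if the pale spare offcut is moved by more than 30 mm (distance of spare_mid from where it was at the start of the episode above 0.03 m).
It also fails if it takes over 38 s, if anything falls off the work surface, if the arm or the gripper's body presses on something with over 40 N, if the wrist force passes 120 N, or if a joint passes its speed limit or range.

## Working session

There is one attempt and no reset: what is moved stays moved. The work goes in short steps, Python scripts to look and compute and a tool call to move; the robot and the scene stay as the last step left them, time stands still between calls to the robot, and variables do not carry over. Pictures are saved under pics/ and viewed, at most 10 in all, crops included, and the job is handed in when it is done.

Besides the shell and the picture viewer there is one more tool, called after "Emit:" by a JSON object that holds its "api" and its "payload". apply_moves: Moves the arm, as the interface text tells. Its arguments: {"type":"object","properties":{"targets":{"type":"array"},"force":{"type":"number"}},"required":["targets"]}

```bash
mkdir -p pics; python3 - <<'E'
from rig import get_obs, vision, robot
import cv2, numpy as np
o=get_obs(); print(o['time'],o['eef_pos'],np.round(o['eef_rot'],3).tolist(),o['width'])
for n in ['top','scene']:
    p=vision.camera(n); cv2.imwrite(f'pics/{n}0.png',p['color'])
    print(n,np.round(p['R'],3).tolist(),np.round(p['t'],3))
    for th in ['pan_a_mid','pan_b_mid','long_mid','middle_mid','short_mid','spare_mid']:
        for f in (vision.spot_point,vision.boxes_of):
            print(th,f.__name__,[(np.round(d['centre'],3).tolist(),round(d['conf'],2)) for d in f(p,th)][:3])
print(get_obs()['time'])
E
```

```text
0.0 [0.28301096 0.58461442 0.2216449 ] [[-0.9, 0.436, -0.001], [0.436, 0.9, -0.002], [-0.0, -0.002, -1.0]] 0.08679895643587038
top [[-0.136, -0.991, -0.007], [-0.969, 0.134, -0.208], [0.207, -0.022, -0.978]] [0.067 0.582 1.181]
pan_a_mid call [([0.47, 0.125, 0.069], 0.67)]
pan_a_mid call [([0.476, 0.132, 0.068], 0.65)]
pan_b_mid call [([0.676, 0.078, 0.091], 0.76)]
pan_b_mid call [([0.672, 0.088, 0.091], 0.57)]
long_mid call []
long_mid call [([0.456, 0.085, 0.102], 0.82)]
middle_mid call [([0.473, 0.174, 0.083], 0.97)]
middle_mid call [([0.47, 0.176, 0.099], 0.77)]
short_mid call [([0.67, 0.036, 0.108], 0.58)]
short_mid call [([0.668, 0.033, 0.124], 0.69)]
spare_mid call [([0.466, -0.266, 0.01], 0.59)]
spare_mid call [([0.469, -0.262, 0.02], 0.59)]
scene [[0.713, -0.701, 0.012], [-0.435, -0.456, -0.777], [0.55, 0.548, -0.63]] [-0.394  0.32   0.775]
pan_a_mid call [([0.469, 0.128, 0.065], 0.91), ([0.679, 0.078, 0.087], 0.56), ([0.475, 0.178, 0.085], 0.41)]
pan_a_mid call [([0.447, 0.129, 0.067], 0.98)]
pan_b_mid call [([0.678, 0.082, 0.091], 0.88)]
pan_b_mid call [([0.664, 0.085, 0.088], 0.59)]
long_mid call [([0.461, 0.082, 0.085], 0.92), ([0.475, 0.177, 0.085], 0.65)]
long_mid call [([0.452, 0.067, 0.101], 0.62)]
middle_mid call [([0.472, 0.176, 0.086], 0.95)]
middle_mid call [([0.473, 0.161, 0.099], 0.87)]
short_mid call [([0.67, 0.03, 0.102], 0.63)]
short_mid call [([0.661, 0.016, 0.118], 0.91)]
spare_mid call [([0.47, -0.258, 0.011], 0.87)]
spare_mid call [([0.462, -0.26, 0.02], 0.73)]
1.3
```

View pics/top0.png

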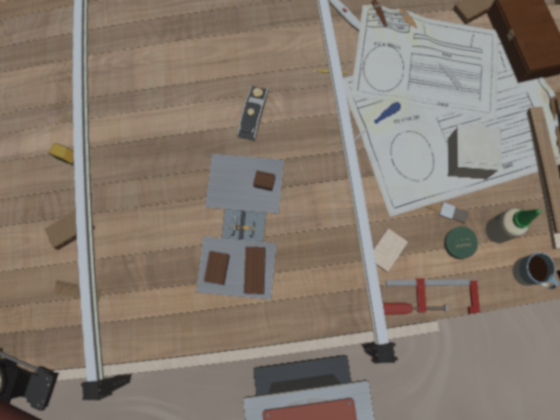

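View pics/scene0.png

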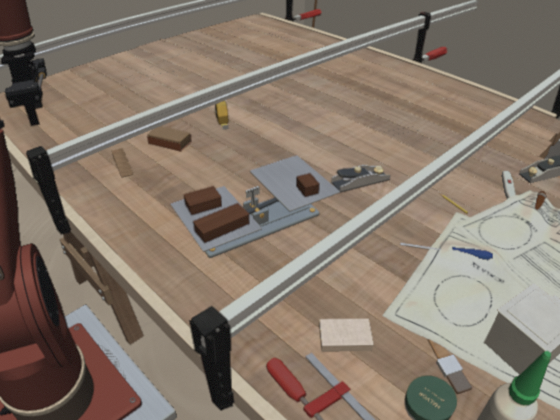

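The balance stands with pan A near the robot (top picture (237,268)) and pan B beyond it at (245,183). Pan A carries the middle offcut at (217,268) and the long one at (255,270). Pan B carries the short one at (264,180), so its left half is free. Moving the 80 g middle offcut to that half gives 120 g on each pan.

```bash
cat > h.py <<'E'
import numpy as np, cv2
from rig import get_obs, vision, robot
def plane(p,px,z):
    u=cv2.undistortPoints(np.float64(px).reshape(-1,1,2),p['mtx'],np.array(p['dist'])).reshape(-1,2)
    R=np.array(p['R']);C=-R.T@np.array(p['t'])
    d=np.c_[u,np.ones(len(u))]@R
    return (C+d*((z-C[2])/d[:,2])[:,None])[:,:2]
def rect(p,thing,z):
    m=vision.outline_of(p,thing)
    if not m: return None
    px=np.argwhere(m[0]['pixels'])[:,::-1]
    c,s,_=r=cv2.minAreaRect(np.float32(plane(p,px,z)*1000))
    b=cv2.boxPoints(r); e=[b[1]-b[0],b[2]-b[1]]
    l=max(e,key=np.linalg.norm)
    return np.round(c,1),np.round(s,1),round(np.degrees(np.arctan2(l[1],l[0]))%180,1),round(m[0]['conf'],2)
def go(xyz,yaw):  # yaw of tool y axis, deg
    o=get_obs(); R=np.array(o['eef_rot']); 
    a=np.radians(yaw); y=np.array([np.cos(a),np.sin(a),0]); z=np.array([0,0,-1.]); 
    T=np.c_[np.cross(y,z),y,z]
    rv=np.degrees(cv2.Rodrigues(R.T@T)[0].ravel())
    print(round(o['time'],2),'rot',np.round(rv,1),'shift after rot',np.round(T.T@(np.array(xyz)-o['eef_pos'])*1000,1),'before',np.round(R.T@(np.array(xyz)-o['eef_pos'])*1000,1))
E
python3 - <<'E'
from h import *
p=vision.camera('top')
for t,z in [('pan_a_mid',.07),('pan_b_mid',.09),('long_mid',.1),('middle_mid',.1),('short_mid',.12)]: print(t,rect(p,t,z))
go([.472,.176,.25],76.4)
E
```

```text
pan_a_mid (array([471.9, 129.6]), array([185. , 140.6]), np.float32(77.1), 0.97)
pan_b_mid (array([678.9,  81.3]), array([188.1, 142.3]), np.float32(77.8), 0.96)
long_mid (array([456.8,  83.2]), array([ 51.9, 115.7]), np.float32(169.6), 0.6)
middle_mid (array([474.7, 174.6]), array([53.4, 76.5]), np.float32(162.1), 0.95)
short_mid (array([667.7,  31.4]), array([52.4, 45. ]), np.float32(69.5), 0.61)
1.6 rot [ -0.   -0.  -12.2] shift after rot [-279.7 -353.2  -27.5] before [-348.2 -285.9  -27.5]
```

Emit:
{"api": "apply_moves", "payload": {"targets": [[[0,0,-8,0,0,-28,75],[0,0,0,-30,-33,0,75],[0,0,0,-30,-33,0,75],[0,0,0,-30,-33,0,75],[0,0,0,-30,-33,0,75]]]}}

```text
time: 2.1
eef_pos: [0.3576, 0.421, 0.2507]
eef_rot: [[-0.952, 0.306, 0.0], [0.306, 0.952, 0.0], [-0.0, 0.0, -1.0]]
contact_force: [0.9, 0.5, 0.9]
width: 0.0756
gripper_force: 0.0
```

Emit:
{"api": "apply_moves", "payload": {"targets": [[[0,0,0,-30,-33,0,75],[0,0,0,-30,-33,0,75],[0,0,0,-30,-33,0,75],[0,0,0,-30,-33,0,75],[0,0,0,0,0,0,75]]]}}

```text
time: 2.6
eef_pos: [0.4339, 0.254, 0.2512]
eef_rot: [[-0.949, 0.315, 0.002], [0.315, 0.949, -0.001], [-0.002, -0.0, -1.0]]
contact_force: [0.6, 1.1, -0.7]
width: 0.0753
gripper_force: 0.0
```

```bash
python3 - <<'E'
from h import *
go([.473,.175,.13],72.1)
E
```

```text
2.6 rot [-0.   0.1 -0.5] shift after rot [-61.5 -63.2 121.2] before [-61.8 -62.6 121.3]
```

Emit:
{"api": "apply_moves", "payload": {"targets": [[[0,0,-0.5,-31,-31,0,75],[0,0,0,-31,-31,0,75],[0,0,0,0,0,40,75],[0,0,0,0,0,40,75],[0,0,0,0,0,40,75]]]}}

```text
time: 3.1
eef_pos: [0.4714, 0.1826, 0.1296]
eef_rot: [[-0.954, 0.298, 0.001], [0.298, 0.954, 0.001], [-0.001, 0.001, -1.0]]
contact_force: [0.8, 1.0, 0.5]
width: 0.075
gripper_force: 0.0
```

Emit:
{"api": "apply_moves", "payload": {"targets": [[[0,0,0,0,0,0,75],[0,0,0,0,0,0,75]]]}}

```text
time: 3.3
eef_pos: [0.4712, 0.1827, 0.1313]
eef_rot: [[-0.955, 0.298, -0.001], [0.298, 0.955, -0.001], [0.0, -0.001, -1.0]]
contact_force: [0.6, -0.2, 0.2]
width: 0.0749
gripper_force: 0.0
```

```bash
python3 - <<'E'
from h import *
go([.473,.175,.077],72.1)
p=vision.camera('scene'); cv2.imwrite('pics/s1.png',cv2.resize(p['color'][120:320,120:400],None,fx=2.5,fy=2.5))
for t in ['middle_mid']: print([(np.round(d['centre'],3).tolist(),d['conf']) for d in vision.spot_point(p,t)][:2])
E
```

```text
3.3 rot [-0.  -0.   0.6] shift after rot [-4.1 -6.7 54.3] before [-4.  -6.7 54.3]
[([0.474, 0.174, 0.084], 0.8)]
```

View pics/s1.png

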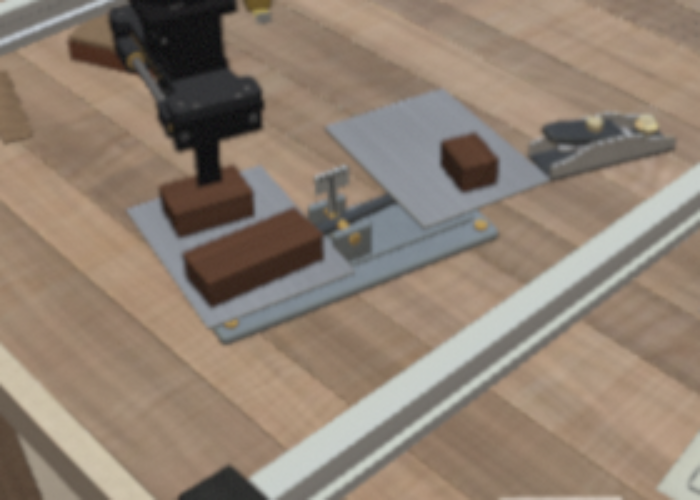

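The gripper stands over the middle offcut at (205,195). The long offcut at (255,255) and the pointer at (330,200) are clear of it.

Emit:
{"api": "apply_moves", "payload": {"targets": [[[0,0,0,-4,-7,14,75],[0,0,0,0,0,20,75],[0,0,0,0,0,15,75],[0,0,0,0,0,5,75],[0,0,0,0,0,0,75]]], "force": 15}}

```text
time: 3.9
eef_pos: [0.4735, 0.1749, 0.0776]
eef_rot: [[-0.955, 0.298, 0.001], [0.298, 0.955, 0.001], [-0.001, 0.001, -1.0]]
contact_force: [-0.0, 0.3, -0.1]
width: 0.0749
gripper_force: 0.0
```

Emit:
{"api": "apply_moves", "payload": {"targets": [[[0,0,0,0,0,0,40],[0,0,0,0,0,0,40],[0,0,0,0,0,0,40],[0,0,0,0,0,0,40],[0,0,0,0,0,0,40]]], "force": 15}}

```text
time: 4.4
eef_pos: [0.4731, 0.1746, 0.0769]
eef_rot: [[-0.955, 0.298, 0.0], [0.298, 0.955, 0.0], [-0.0, 0.0, -1.0]]
contact_force: [-0.3, 0.4, 2.7]
width: 0.0477
gripper_force: 15.0
```

Emit:
{"api": "apply_moves", "payload": {"targets": [[[0,0,0,0,0,-15,40],[0,0,0,0,0,-30,40],[0,0,0,0,0,-30,40],[0,0,-4.5,0,0,0,40],[0,0,0,0,0,0,40]]]}}

```text
time: 4.9
eef_pos: [0.4733, 0.1747, 0.1523]
eef_rot: [[-0.975, 0.221, 0.001], [0.221, 0.975, 0.001], [-0.001, 0.001, -1.0]]
contact_force: [-0.6, 0.4, -2.3]
width: 0.0478
gripper_force: 15.0
```

```bash
python3 - <<'E'
from h import *
p=vision.camera('top'); cv2.imwrite('pics/t2.png',p['color'][100:320,120:400])
print(rect(p,'pan_a_mid',.07),rect(p,'pan_b_mid',.09),[np.round(d['centre'],3) for d in vision.spot_point(p,'middle_mid')])
go([.688,.127,.14],77.2)
E
```

```text
(array([467.4, 108.9]), array([148.8, 143.5]), np.float32(76.5), 0.57) (array([677.1,  82.5]), array([185. , 140.8]), np.float32(77.1), 0.89) []
5.1 rot [-0.1 -0.1 -0.1] shift after rot [-220.7    1.7   10.7] before [-220.7    2.2   10.5]
```

View pics/t2.png

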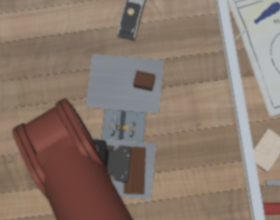

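The arm covers pan A, with the long offcut still in place at (133,170). Pan B at (125,80) shows its left half free.

Emit:
{"api": "apply_moves", "payload": {"targets": [[[0,0,0,-30,0,0,40],[0,0,0,-45,0,0,40],[0,0,0,-45,0,0,40],[0,0,0,-45,0,0,40],[0,0,0,-40,1,0,40]]]}}

```text
time: 5.6
eef_pos: [0.6746, 0.1291, 0.1504]
eef_rot: [[-0.975, 0.223, -0.001], [0.223, 0.975, -0.001], [0.001, -0.001, -1.0]]
contact_force: [0.9, 0.3, -0.8]
width: 0.048
gripper_force: 15.0
```

Emit:
{"api": "apply_moves", "payload": {"targets": [[[0,0,0,-15,0,0,40],[0,0,0,0,0,0,40],[0,0,0,0,0,0,40]]]}}

```text
time: 5.9
eef_pos: [0.6869, 0.1266, 0.1504]
eef_rot: [[-0.975, 0.223, -0.002], [0.223, 0.975, -0.001], [0.002, -0.001, -1.0]]
contact_force: [-0.1, -0.8, -0.8]
width: 0.048
gripper_force: 15.0
```

```bash
python3 - <<'E'
from h import *
p=vision.camera('scene'); cv2.imwrite('pics/s3.png',cv2.resize(p['color'][120:320,120:400],None,fx=2.5,fy=2.5))
print([(np.round(d['centre'],3),d['conf']) for d in vision.spot_point(p,'middle_mid')][:2])
go([.688,.127,.103],77.2)
E
```

```text
[(array([0.689, 0.13 , 0.16 ]), 0.75), (array([0.678, 0.08 , 0.088]), 0.32)]
6.0 rot [ 0.  -0.1 -0. ] shift after rot [-1.4  0.  48.2] before [-1.5  0.  48.2]
```

View pics/s3.png

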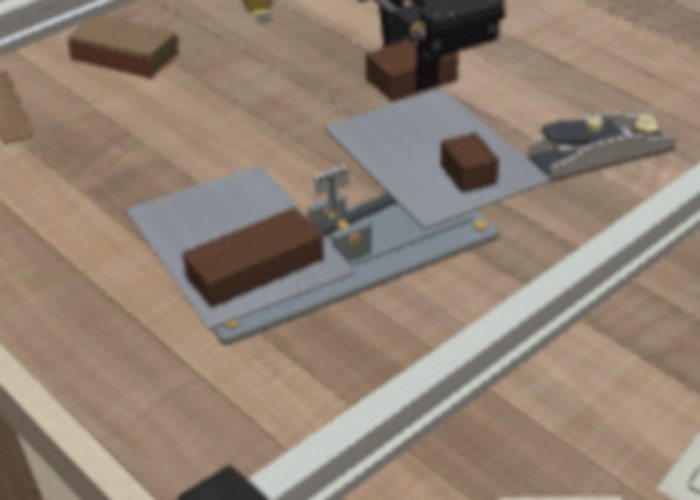

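The offcut hangs level in the gripper at (410,70), over the free half of pan B. I'll lower it until the pan is pressed to about level, then release.

Emit:
{"api": "apply_moves", "payload": {"targets": [[[0,0,0,-1,0,20,40],[0,0,0,0,0,20,40],[0,0,0,0,0,10,40],[0,0,0,0,0,4,40],[0,0,0,0,0,4,40]]]}}

```text
time: 6.5
eef_pos: [0.6887, 0.1268, 0.0942]
eef_rot: [[-0.975, 0.222, 0.001], [0.222, 0.975, 0.0], [-0.001, 0.001, -1.0]]
contact_force: [-0.7, -0.3, 0.1]
width: 0.0475
gripper_force: 15.0
```

Emit:
{"api": "apply_moves", "payload": {"targets": [[[0,0,0,0,0,3,40],[0,0,0,0,0,2,40],[0,0,0,0,0,0,40],[0,0,0,0,0,0,40],[0,0,0,0,0,0,40]]]}}

```text
time: 7.0
eef_pos: [0.6888, 0.1265, 0.0889]
eef_rot: [[-0.975, 0.222, 0.0], [0.222, 0.975, 0.0], [-0.0, 0.0, -1.0]]
contact_force: [-0.7, 0.3, 0.0]
width: 0.0479
gripper_force: 15.0
```

Emit:
{"api": "apply_moves", "payload": {"targets": [[[0,0,0,0,0,0,52],[0,0,0,0,0,0,60],[0,0,0,0,0,0,68],[0,0,0,0,0,0,70],[0,0,0,0,0,0,70]]]}}

```text
time: 7.5
eef_pos: [0.6886, 0.1264, 0.0885]
eef_rot: [[-0.975, 0.222, -0.0], [0.222, 0.975, -0.0], [0.0, -0.0, -1.0]]
contact_force: [-0.2, -0.1, 0.1]
width: 0.069
gripper_force: 0.0
```

Emit:
{"api": "apply_moves", "payload": {"targets": [[[0,0,0,0,0,-10,70],[0,0,0,0,0,-30,70],[0,0,0,0,0,-40,70],[0,0,0,0,0,-40,70],[0,0,0,0,0,-20,70]]]}}

```text
time: 8.0
eef_pos: [0.6899, 0.1263, 0.2338]
eef_rot: [[-0.975, 0.222, 0.005], [0.222, 0.975, 0.001], [-0.005, 0.002, -1.0]]
contact_force: [0.0, 0.1, 0.8]
width: 0.0703
gripper_force: 0.0
```

Emit:
{"api": "apply_moves", "payload": {"targets": [[[0,0,0,0,40,0,70],[0,0,0,0,40,0,70],[0,0,0,0,40,0,70],[0,0,0,0,0,0,70],[0,0,0,0,0,0,70]]]}}

```text
time: 8.5
eef_pos: [0.7151, 0.2449, 0.2286]
eef_rot: [[-0.976, 0.22, -0.0], [0.22, 0.976, -0.0], [0.0, -0.0, -1.0]]
contact_force: [-0.3, -0.2, 0.2]
width: 0.07
gripper_force: 0.0
```

```bash
python3 - <<'E'
from h import *
p=vision.camera('scene'); cv2.imwrite('pics/s4.png',cv2.resize(p['color'][120:320,120:400],None,fx=2.5,fy=2.5))
for t in ['pan_a_mid','pan_b_mid','long_mid','middle_mid','short_mid']: print(t,[(np.round(d['centre'],3),d['conf']) for d in vision.spot_point(p,t)][:2])
print(get_obs()['time'])
E
```

```text
pan_a_mid []
pan_b_mid [(array([0.68 , 0.082, 0.077]), 0.67)]
long_mid [(array([0.46 , 0.081, 0.096]), 0.65), (array([0.671, 0.03 , 0.094]), 0.23)]
middle_mid [(array([0.69 , 0.128, 0.096]), 0.63)]
short_mid [(array([0.666, 0.029, 0.096]), 0.61)]
8.8
```

View pics/s4.png

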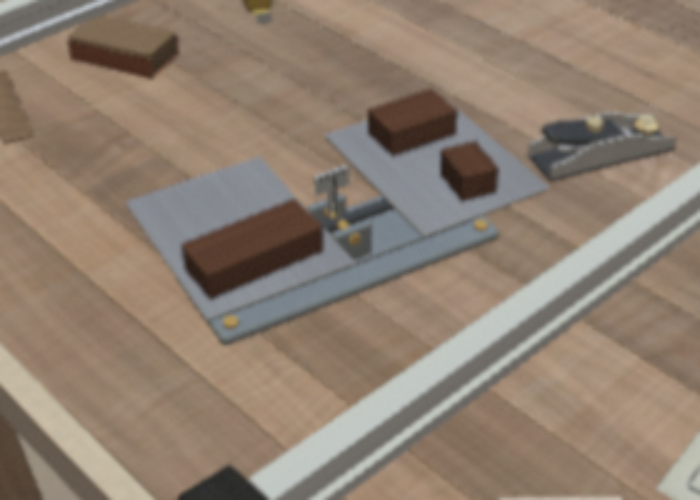

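Pan A, with the long offcut at (252,248), has come up. Pan B now carries the middle (412,120) and short (468,170) offcuts lying flat, and all three centres measure about 0.096 m high, so the pans are level. I'll let it settle for a second and check once more before handing in.

Emit:
{"api": "apply_moves", "payload": {"targets": [[[0,0,0,0,0,0,70],[0,0,0,0,0,0,70],[0,0,0,0,0,0,70],[0,0,0,0,0,0,70],[0,0,0,0,0,0,70]]]}}

```text
time: 9.3
eef_pos: [0.7153, 0.2434, 0.2285]
eef_rot: [[-0.975, 0.222, -0.0], [0.222, 0.975, -0.0], [0.0, -0.0, -1.0]]
contact_force: [0.0, -0.4, -0.2]
width: 0.0699
gripper_force: 0.0
```

Emit:
{"api": "apply_moves", "payload": {"targets": [[[0,0,0,0,0,0,70],[0,0,0,0,0,0,70],[0,0,0,0,0,0,70],[0,0,0,0,0,0,70],[0,0,0,0,0,0,70]]]}}

```text
time: 9.8
eef_pos: [0.7153, 0.2434, 0.2285]
eef_rot: [[-0.975, 0.222, -0.0], [0.222, 0.975, -0.0], [0.0, -0.0, -1.0]]
contact_force: [0.8, 0.7, 0.6]
width: 0.0696
gripper_force: 0.0
```

```bash
python3 - <<'E'
from h import *
from rig import hand_in
p=vision.camera('scene'); zs=[]
for t in ['long_mid','middle_mid','short_mid']:
    d=vision.spot_point(p,t); print(t,d and np.round(d[0]['centre'],3)); d and zs.append(d[0]['centre'][2])
if zs and max(zs)<.102 and min(zs)>.089: print(hand_in())
E
```

```text
long_mid [0.462 0.081 0.096]
middle_mid [0.692 0.127 0.096]
short_mid [0.67  0.028 0.092]
the job is handed in; nothing more can be done
None
```

I moved the middle offcut (80 g) from pan A to pan B, so each pan now carries 120 g; the last camera check showed both pans level with all three offcuts flat, and I handed the job in at about 10 s without seeing a verdict.

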